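Load a brass tube into the cutting cradle, home against the length stop

ROBOT

A 7-joint arm with a two-finger parallel gripper is mounted at the origin on the work surface. World frame = base frame: x ahead of the robot, y to its left, z up, the work surface at z = 0. Lengths are in m, angles in rad, forces in N, time in s.
With the tool pointing down it reaches from about 0.4 to 0.85 m from the base axis. Payload 4.5 kg.
Tool frame: the origin (TCP) lies where the fingers leave the gripper's body, on its centre line; the fingertips stand 64 mm ahead of it and the grasp point (between the pads) lies 45 mm ahead of it; z points along the fingers, y is the direction in which the jaws open and shut (so a half turn about z gives the same grasp; the last joint's range is limited). The gripper opens to 88 mm and grips with 3 to 60 N. Pads are 18 mm wide; open, the fingers measure 123 mm over their backs; the gripper's body (75 mm by 187 mm) begins 45 mm behind the grasp point.
Start: joints at [1.371, 0.689, -0.195, 1.565, 0.157, 0.902, -0.215], TCP at [0.145, -0.608, 0.303] pointing down, gripper open.
Joint ranges: [-3.01, 3.01], [-0.46, 2.08], [-1.47, 1.51], [0.13, 2.56], [-1, 4.14], [0.04, 2.09], [-2.66, 2.66]. Speed limits (rad/s): [2.57, 2.57, 3.14, 3.14, 3.14, 3.14, 3.14].

INTERFACE

Orientations are given as a unit quaternion [x, y, z, w].
In Python, from plant import monitor, snapshot, workorder, finder gives the robot as it stands.
- The arm moves only by the tool carry_out, never from a script. Its argument "motion" is one flat list of numbers, 6 for each row, row after row: the shift along the tool's x, y, z in cm, then the turn, a rotation vector about the tool's x, y, z in rad. In form: [x, y, z, rx, ry, rz, x, y, z, rx, ry, rz, ...]. A call has 1 to 8 rows; each row shifts and turns the commanded pose from where the row before left it, along the tool's axes as they then stand; what a row does not reach is not made up. A row lasts 1/8 s, in which the tool goes at most 62.5 mm and 10.7 degrees, less where a joint would pass 70% of its speed; a pose out of reach is approached as far as the arm can. A call with a gripper value outside its range is refused whole. "hand" is the finger opening in cm, from 0 to 8.81, set as the call begins (left out, the last holds). The fingers move at their own pace and stop on an object; "grip_force" is the grip in N (left out, the last holds). Time passes only in rows, so rows that do not move let the fingers close. It gives the time, the measured TCP pose, the force and the opening at its end, in the units of the state.
- monitor.get_state(): the state, without advancing time (a new reading comes with each control period).
- snapshot(name): name is "side" or "top" or "wrist"; returns a dict with "frame" (420x560x3 uint8, red, green, blue), "range_z" (420x560 float32, m along the optical axis (not along the pixel's ray), 0 where there is no reading), "fx", "fy", "cx", "cy" (pixels), "rvec" (rotation vector, rad) and "tvec" (3), from world to camera coordinates, as OpenCV has them; the wrist camera has in their place "hand_eye" (4x4, takes a point from camera to tool coordinates, whose origin is the TCP and whose axes are the flange's). Camera axes: x right, y down, z forward; pixel columns grow to the right and rows downward; lengths in m; the calibration is good to about 2 mm. The wrist camera is an equidistant fisheye: a pixel r from the principal point sees the ray r / f radians off the axis. A picture is of the moment at which its call begins: read the wrist's pose just before it.
- workorder.finish_job(): hands the job in, once; it reports no verdict.
Trained networks look in a picture, given as the dict that the camera call returned (one of the last four; its "shot" number tells which), for a name from the list of things; names that differ only in an ending like _2 or _b are one class to them, and where a whole thing is asked for, a point or a joint stands for the part that bears it (a point fixed in the world has none). Each returns a list of dicts, best first, with "p" (0 to 1); they miss things now and then, are a little off and sometimes report something else, mostly with a low value. They report only what shows in the picture. A call takes as long as a camera call. They do not tell look-alikes from the thing itself.
- finder.masks_of(picture, thing): "pixels" (420x560 bool, what is visible of it) and "extent" ([left, top, right, bottom] in pixels, round what is visible of it).
The state is a dict: "clock": time; "q": joint angles; "qd": joint speeds; "joint_torque": joint torques, N m; "tool_pos": TCP position; "eef_rot": TCP orientation; "contact_force": force on the tool from outside, world axes, zero at the start; "moment": the same for the moment, N m; "opening": opening from 0.0 (shut) to 1.0 (fully open).
Only numpy, scipy, OpenCV 4.12 (cv2) and the standard library are available. Lean on these libraries where they do the work, as an engineer would, in place of code of your own. Each camera call takes 0.05 s, during which the arm holds its last target. There are 200 camera calls.

TASK

Take the brass tube from the wooden rack, lay it in the two V-blocks of the green-based cutting cradle, and slide it lengthwise under the spring plunger until its end is pressed home against the brass length stop. Feel for the stop and keep a light, steady push on it for about a second, gently enough not to shift the stop or force the tube into the Vs; then let go, leaving the tube lying fully down in both Vs and against the stop. Leave the silver tube and the other things on the bench alone.

Things in the scene. Friction and masses are not known exactly. Their poses are not given: they have to be found in the camera images.
- brass_tube_center (a point): centre of the loose brass-coloured tube: diameter 20 mm, 190 mm long (so each end is 95 mm from this point), ends chamfered 3 mm, about 0.2 kg, both ends alike; its x axis runs along the tube. It starts lying level in one of the two places of the rack, its centre about 55 mm above the table and free space below its middle
- brass_tube: the same brass tube as a solid; its origin is at the tube's centre and its x axis runs along it
- cradle: fixed tube-cutting cradle: green base plate 232 x 66 mm, 10 mm thick, origin under its centre on the table, x axis along the groove towards the stop. Two steel V-blocks, 44 mm wide, share one groove: front one x = -87.5 to -67.5 mm, rear one x = +30 to +104 mm, with an open gap between for the fingers. A tube fully down has its axis at y = 0, 55 mm above the table
- front_v (a point): point on the seated tube's axis at the middle of the front V-block (cradle x = -77.5 mm, 55 mm high); axes as the cradle's. Both Vs are 90 degrees, mouth 24 mm wide, its edges 53 mm above the table. With the tube home, its rear end still sticks out of the front V-block by 7 to 27 mm, so it can be pushed there
- plunger_seat (a point): point on the seated tube's axis under the spring plunger (cradle x = +58 mm). Its ball, radius 8 mm, hangs 2 mm lower than a seated tube's top, yields upward and presses with 3 to 4 N. Lay the tube with its end short of x = 50 mm, then push it under. The steel bridge holding it spans x = 50 to 66 mm, 94 mm high, with a red knob up to 111 mm
- stop_wall (a point): point on the tube's axis at the dark wall (cradle x = +104 mm) that carries the length stop, a brass disc 14 mm across, 6 mm thick, on a screw. The disc's face lies between x = +75 and +95 mm, set anew each time and not measured: find it by feel. Only friction holds it: it shifts at about 18 N. Sliding the tube in the Vs takes roughly 1 to 8 N
- rack: fixed wooden rack, 150 x 150 mm, origin on the table, x axis along the tubes; two places at y = +42 and -42 mm, each two small V-supports 12 mm thick at x = +60 and -60 mm, 53 mm high; nothing between them above the 8 mm base board
- silver_tube_center (a point): centre of a silver-coloured tube of the same size in the other place of the rack; to be left alone; x along the tube
- ring: small brass finger ring, 22 mm across, lying on the grey soldering board (board 24 mm high); leave alone
- dish: white ceramic dish, 120 mm across, 22 mm high; leave alone
- flux_jar: small amber jar with blue cap, 48 mm across, 50 mm high, origin at its foot; leave alone
- bangle: copper ring lying flat, 60 mm across, 12 mm high; leave alone
- hammer: hammer lying on the bench to the left; leave alone
- scriber: hand tool lying on the bench to the right; leave alone
- dome_punch: dark steel punch standing upright, 28 mm across, 66 mm high; leave alone
Things that resemble listed ones, but are neither listed nor needed, are in the scene too. Several things have the shape of the brass_tube; the one meant has the colours described above.

How it is judged:
By the outcome, as a careful person would: the job done as asked, in the order asked, and still so for the second after the job is handed in, with the robot touching nothing.
It also fails if it takes over 67 s, if anything falls off the work surface, if the arm or the gripper's body presses on something with over 40 N, if the wrist force passes 120 N, or if a joint passes its speed limit or range.

## Working session

There is one attempt and no reset: what is moved stays moved. The work goes in short steps, Python scripts to look and compute and a tool call to move; the robot and the scene stay as the last step left them, time stands still between calls to the robot, and variables do not carry over. Pictures are saved under pics/ and viewed, about 8 in all and at most 12, crops included, and the job is handed in when it is done.

Besides the shell and the picture viewer there is one more tool, called by a JSON object that holds its "op" and its "data". carry_out: Moves the arm, as the interface text tells. Its arguments: {"type":"object","properties":{"motion":{"type":"array"},"hand":{"type":"number"},"grip_force":{"type":"number"}},"required":["motion"]}

```bash
mkdir -p pics; ls
cat > h.py <<'E'
import numpy as np, cv2
from plant import monitor, snapshot, workorder, finder
from scipy.spatial.transform import Rotation as R
def cloud(s):
    v,u=np.mgrid[0:420,0:560]; z=s["range_z"]
    P=np.stack([(u-s["cx"])/s["fx"]*z,(v-s["cy"])/s["fy"]*z,z],-1)
    Rm=cv2.Rodrigues(np.array(s["rvec"],float))[0]
    return (P-np.array(s["tvec"]).ravel())@Rm
def save(n,im): cv2.imwrite("pics/"+n,im[...,::-1])
E
python3 - <<'E'
from h import *
st=monitor.get_state(); print(st["clock"],st["tool_pos"],st["eef_rot"],st["contact_force"],st["opening"])
for n in ["top","side"]:
    s=snapshot(n); save(n+".png",s["frame"]); np.savez(n+".npz",frame=s["frame"],P=cloud(s),z=s["range_z"])
    P=cloud(s); Rm=cv2.Rodrigues(np.array(s["rvec"],float))[0]; print(n,"cam",-Rm.T@np.array(s["tvec"]).ravel(),s["fx"])
    for t in ["brass_tube","silver_tube_center","rack","cradle"]:
        for d in finder.masks_of(s,t)[:4]:
            m=d["pixels"]&(s["range_z"]>0); print(t,round(d["p"],2),d["extent"],m.sum(),np.median(P[m],0).round(3) if m.any() else None, s["frame"][d["pixels"]].mean(0).round())
E
```

```text
pics
0.0 [ 0.14462169 -0.60748833  0.30189965] [ 9.93169928e-01  1.16672995e-01 -1.88581763e-04 -9.33439816e-04] [ 0.11423154 -1.27431142 -0.17423994] 1.0035992184408886
top cam [ 0.38423053 -0.01350366  1.20046927] 387.9463518302576
brass_tube 0.91 [392.4, 279.9, 447.1, 316.7] 487 [ 0.249 -0.369  0.018] [241. 176. 193.]
brass_tube 0.74 [314.8, 264.9, 378.3, 279.5] 415 [ 0.332 -0.156  0.018] [246. 181. 199.]
brass_tube 0.66 [304.5, 200.2, 369.5, 217.3] 455 [ 0.521 -0.124  0.063] [237. 197. 107.]
brass_tube 0.66 [188.4, 278.9, 249.8, 290.8] 293 [0.287 0.212 0.018] [185. 102. 202.]
silver_tube_center 0.85 [304.8, 170.5, 365.9, 188.5] 386 [ 0.604 -0.118  0.063] [240. 234. 225.]
rack 0.8 [309.5, 169.8, 363.3, 221.9] 1579 [ 0.562 -0.127  0.008] [225. 166. 108.]
cradle 0.82 [198.7, 198.7, 291.7, 222.4] 1684 [0.514 0.139 0.012] [148. 178. 153.]
cradle 0.58 [426.2, 156.3, 435.2, 172.6] 113 [ 0.658 -0.413  0.031] [128. 119. 115.]
cradle 0.41 [308.9, 165.5, 366.0, 221.8] 1852 [ 0.564 -0.127  0.009] [223. 166. 110.]
side cam [ 0.34597838 -0.83552982  0.78441899] 381.3572659373204
brass_tube 0.97 [158.4, 319.8, 209.6, 404.1] 915 [ 0.243 -0.382  0.018] [208. 145. 154.]
brass_tube 0.67 [186.4, 173.9, 193.5, 210.4] 221 [0.288 0.215 0.018] [143.  86. 148.]
brass_tube 0.62 [210.8, 247.8, 220.4, 306.6] 390 [ 0.331 -0.168  0.019] [228. 162. 173.]
brass_tube 0.61 [263.9, 221.3, 302.0, 275.1] 449 [ 0.523 -0.138  0.063] [201. 167. 111.]
silver_tube_center 0.84 [295.5, 215.1, 332.6, 263.4] 424 [ 0.606 -0.139  0.063] [202. 195. 184.]
silver_tube_center 0.29 [261.5, 228.8, 332.8, 279.0] 1814 [ 0.562 -0.139  0.009] [173. 131.  95.]
rack 0.57 [259.2, 227.9, 334.6, 279.6] 1890 [ 0.563 -0.139  0.009] [173. 130.  95.]
cradle 0.97 [250.4, 161.7, 274.3, 225.9] 1162 [0.514 0.148 0.02 ] [127. 135. 118.]
```

Run:
```python
from h import *
a=cv2.imread("pics/top.png"); b=cv2.imread("pics/side.png")
c=cv2.resize(a[150:300,170:460],(800,414),interpolation=3); cv2.imwrite("pics/topc.png",c)
# tube axis fits
for n in ["top","side"]:
    d=np.load(n+".npz"); P=d["P"]; f=d["frame"].astype(int)
    for nm,(x0,x1,y0,y1) in dict(brass=(.48,.56,-.27,0),).items():
        m=(P[...,0]>x0)&(P[...,0]<x1)&(P[...,1]>y0)&(P[...,1]<y1)&(P[...,2]>.057)&(P[...,2]<.08)
        q=P[m]; c=q.mean(0); U,S,V=np.linalg.svd((q-c)[:,:2],full_matrices=False); t=(q-c)[:,:2]@V[0]
        print(n,nm,m.sum(),c,V[0],np.arctan2(*V[0][::-1]),t.min(),t.max(),q[:,2].max(), "mid",c[:2]+V[0]*(t.min()+t.max())/2)
```

```text
top brass 409 [ 0.52124288 -0.12901966  0.06306948] [ 0.18555753 -0.9826334 ] -1.3841571084343007 -0.09516510352832322 0.09487265655850834 0.06969239980770879 mid [ 0.52121575 -0.12887597]
side brass 371 [ 0.52185798 -0.13818498  0.06337999] [ 0.18950145 -0.98188044] -1.3801419507606212 -0.10156464097155364 0.08681485358582702 0.06881030151020398 mid [ 0.52046043 -0.13094372]
```

View pics/topc.png

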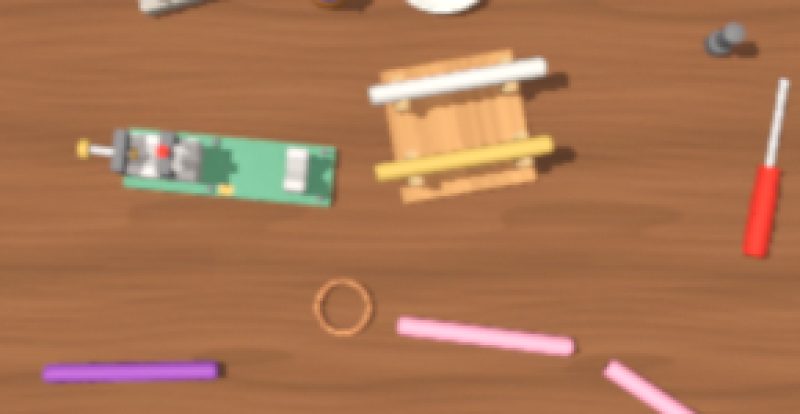

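View pics/side.png

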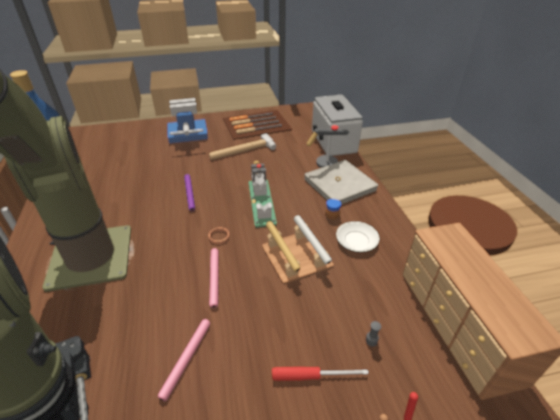

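The top crop shows the brass tube at (465,158) and the silver one at (457,82), both on the rack. Lookalikes are the pink rods at (485,335) and (650,390) and the purple rod at (130,371). The green cradle is at (230,165), with its stop at the left end towards +y. The side view shows a blue lookalike cradle at (187,125) and the green one at (262,195). I choose the yellow brass tube at full-image pixel (337,209), and the crop confirms it.

Run:
```python
from h import *
for n in ["top","side"]:
    d=np.load(n+".npz"); P=d["P"]; f=d["frame"]
    hsv=cv2.cvtColor(f,cv2.COLOR_RGB2HSV)
    reg=(P[...,0]>.4)&(P[...,0]<.62)&(P[...,1]>-.02)&(P[...,1]<.32)
    g=reg&(hsv[...,0]>55)&(hsv[...,0]<85)&(hsv[...,1]>60)&(P[...,2]<.02)&(P[...,2]>.004)
    q=P[g][:,:2]; r=cv2.minAreaRect((q*1000).astype(np.float32)); print(n,g.sum(),r)
    t=reg&(P[...,2]>.045)&(P[...,2]<.06); q=P[t]; print("Vtops",q.mean(0),len(q)); np.set_printoptions(suppress=True,precision=3)
    ax=np.array([np.cos(1.48),np.sin(1.48)]); s=q[:,:2]@ax
    lo=q[s<np.median(s)-.05] ; print("front V",lo.mean(0),len(lo),lo.min(0),lo.max(0))
    k=reg&(P[...,2]>.098); print("knob",P[k].mean(0),k.sum())
    k=reg&(P[...,2]>.085)&(P[...,2]<.098); print("bridge",P[k].mean(0),k.sum())
```

```text
top 843 ((513.8290405273438, 126.3861083984375), (228.08164978027344, 64.59000396728516), 85.29315948486328)
Vtops [0.5178176  0.17050389 0.05211907] 344
front V [0.508 0.052 0.051] 80 [0.487 0.041 0.045] [0.529 0.062 0.056]
knob [0.52  0.186 0.11 ] 21
bridge [0.519 0.186 0.093] 72
side 170 ((513.0613403320312, 123.8764419555664), (221.9117889404297, 60.21820068359375), 85.34083557128906)
Vtops [0.515 0.139 0.051] 194
front V [0.508 0.05  0.051] 66 [0.486 0.038 0.046] [0.53  0.064 0.057]
knob [0.519 0.184 0.109] 17
bridge [0.519 0.185 0.093] 67
```

{"op": "carry_out", "data": {"motion": [0, 0, -1, 0, 0, -0.17, 0, 0, 0, 0, 0, -0.17, 0, 0, 0, 0, 0, -0.17, 0, 0, 0, 0, 0, -0.17, 0, 0, 0, 0, 0, -0.17, 0, 0, 0, 0, 0, -0.17, 0, 0, 0, 0, 0, -0.17, 0, 0, 0, 0, 0, -0.17], "hand": 5, "grip_force": 15}}

```text
clock: 1.5
tool_pos: [0.1446, -0.608, 0.3127]
eef_rot: [0.697, 0.717, -0.0, -0.0]
contact_force: [0.2, -0.2, -0.5]
opening: 0.567
```

{"op": "carry_out", "data": {"motion": [4.0, 3.3, 0, 0, 0, 0, 4.0, 3.3, 0, 0, 0, 0, 4.0, 3.3, 0, 0, 0, 0, 4.0, 3.3, 0, 0, 0, 0, 4.0, 3.3, 0, 0, 0, 0, 4.0, 3.3, 0, 0, 0, 0, 4.0, 3.3, 0, 0, 0, 0, 4.0, 3.3, 0, 0, 0, 0]}}

```text
clock: 2.5
tool_pos: [0.4023, -0.2809, 0.313]
eef_rot: [0.699, 0.715, -0.0, 0.0]
contact_force: [1.2, -0.8, -0.3]
opening: 0.569
```

{"op": "carry_out", "data": {"motion": [4.0, 3.3, 0, 0, 0, 0, 4.0, 3.3, 0, 0, 0, 0, 3.4, 3.0, 0, 0, 0, 0, 3.3, 3.0, 0, 0, 0, 0, 0, 0, 2, 0, 0, -0.08, 0, 0, 2, 0, 0, -0.08, 0, 0, 2, 0, 0, 0, 0, 0, 0, 0, 0, 0]}}

```text
clock: 3.5
tool_pos: [0.5232, -0.1323, 0.2517]
eef_rot: [0.64, 0.769, -0.001, -0.001]
contact_force: [0.3, 0.0, 1.0]
opening: 0.568
```

```bash
cat >> h.py <<'E'
def wcloud(s,st):
    v,u=np.mgrid[0:420,0:560]; z=s["range_z"]
    x=(u-s["cx"])/s["fx"]; y=(v-s["cy"])/s["fy"]; r=np.hypot(x,y)+1e-9; k=np.where(r<1.45,np.tan(np.minimum(r,1.45))/r,0)
    P=np.stack([x*k*z,y*k*z,z,np.ones_like(z)],-1)@np.array(s["hand_eye"]).T
    W=P[...,:3]@R.from_quat(st["eef_rot"]).as_matrix().T+np.array(st["tool_pos"]); W[z<=0]=np.nan
    return W
E
python3 - <<'E'
from h import *
np.set_printoptions(suppress=True,precision=4)
st=monitor.get_state(); s=snapshot("wrist"); W=wcloud(s,st); save("w1.png",s["frame"])
print(np.array(s["hand_eye"]),st["tool_pos"],st["eef_rot"])
m=(W[...,0]>.46)&(W[...,0]<.58)&(W[...,1]>-.26)&(W[...,1]<0)&(W[...,2]>.055)&(W[...,2]<.08)
q=W[m]; c=q.mean(0);V=np.linalg.svd((q-c)[:,:2],full_matrices=False)[2][0];t=(q-c)[:,:2]@V
print(m.sum(),c,V,np.arctan2(V[1],V[0])%np.pi,t.min(),t.max(),"mid",c[:2]+V*(t.min()+t.max())/2,np.nanpercentile(q[:,2],[5,50,95]))
E
```

```text
[[ 0.0001 -0.9467 -0.322   0.0839]
 [ 1.      0.0004 -0.0009  0.0006]
 [ 0.001  -0.322   0.9467 -0.0833]
 [ 0.      0.      0.      1.    ]] [ 0.5232 -0.1323  0.2517] [ 0.6395  0.7688 -0.0009 -0.0011]
4411 [ 0.52   -0.1191  0.0639] [ 0.1788 -0.9839] 1.7505689273552674 -0.08536388189491172 0.10369514741926787 mid [ 0.5216 -0.1281] [0.0584 0.0647 0.0666]
```

View pics/w1.png

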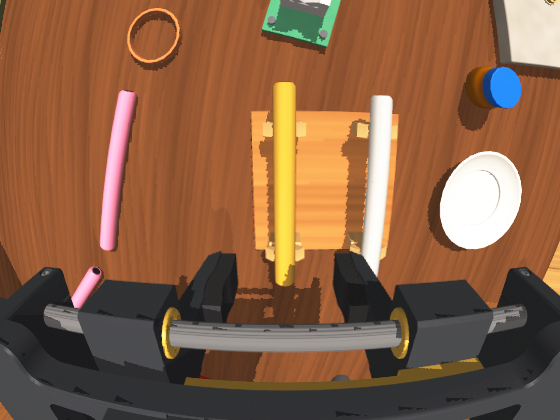

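The wrist view shows the brass tube at (285,180) lying centred between the open fingers, with the silver one at (377,180) outside them. The angle is aligned, so I descend and grip.

{"op": "carry_out", "data": {"motion": [0.4, -0.1, 4, 0, 0, 0, 0, 0, 4, 0, 0, 0, 0, 0, 3, 0, 0, 0, 0, 0, 2.5, 0, 0, 0, 0, 0, 1.6, 0, 0, 0, 0, 0, 0, 0, 0, 0]}}

```text
clock: 4.3
tool_pos: [0.5224, -0.1284, 0.1016]
eef_rot: [0.639, 0.769, -0.0, -0.0]
contact_force: [-0.2, 0.5, 0.1]
opening: 0.572
```

{"op": "carry_out", "data": {"motion": [0, 0, 0, 0, 0, 0, 0, 0, 0, 0, 0, 0, 0, 0, 0, 0, 0, 0, 0, 0, 0, 0, 0, 0, 0, 0, 0, 0, 0, 0], "hand": 0.5, "grip_force": 15}}

```text
clock: 4.92
tool_pos: [0.5216, -0.1287, 0.1021]
eef_rot: [0.64, 0.769, -0.001, -0.0]
contact_force: [-2.3, 0.4, 6.7]
opening: 0.222
```

{"op": "carry_out", "data": {"motion": [0, 0, -2, 0, 0, 0, 0, 0, -4, 0, 0, 0, 0, 0, -4, 0, 0, 0, 0, 0, 0, 0, 0, 0.09, 0, 0, 0, 0, 0, 0.09, 0, 0, 0, 0, 0, 0.085, 4.0, 0, 0, 0, 0, 0, 4.0, 0, 0, 0, 0, 0]}}

```text
clock: 5.92
tool_pos: [0.529, -0.0481, 0.2015]
eef_rot: [0.736, 0.677, 0.0, 0.0]
contact_force: [0.9, 1.3, -2.3]
opening: 0.217
```

{"op": "carry_out", "data": {"motion": [4, 0, 0, 0, 0, 0, 4, 0, 0, 0, 0, 0, 2.5, 0, 0, 0, 0, 0, 0, 0, 0, 0, 0, 0, 0, 0, 0, 0, 0, 0]}}

```text
clock: 6.55
tool_pos: [0.5372, 0.0545, 0.2014]
eef_rot: [0.736, 0.677, -0.001, 0.0]
contact_force: [0.2, 0.2, -2.0]
opening: 0.222
```

```bash
cat > m.py <<'E'
from h import *
import sys
np.set_printoptions(suppress=True,precision=4)
st=monitor.get_state(); s=snapshot("wrist"); W=wcloud(s,st); save(sys.argv[1],s["frame"])
q=st["eef_rot"]; a=2*np.arctan2(q[1],q[0]); print("tcp",st["tool_pos"],"yaw",a,q,"F",st["contact_force"],st["clock"])
ex=np.array([np.cos(a),np.sin(a)]); ey=np.array([np.sin(a),-np.cos(a)])
# points in tool-aligned frame relative to TCP (mm), z world
d=W[...,:2]-np.array(st["tool_pos"])[:2]; X=d@ex*1000; Y=d@ey*1000; Z=W[...,2]*1000
C=np.array([.5138,.1264]); b=1.4887; cx=np.array([np.cos(b),np.sin(b)]); cy=np.array([-np.sin(b),np.cos(b)])
D=W[...,:2]-C; CX=D@cx*1000; CY=D@cy*1000
hsv=cv2.cvtColor(s["frame"],cv2.COLOR_RGB2HSV)
g=(hsv[...,0]>55)&(hsv[...,0]<88)&(hsv[...,1]>60)&(Z>4)&(Z<16)&(abs(CY)<60)&(abs(CX)<140)
r=cv2.minAreaRect((W[g][:,:2]*1000).astype(np.float32)); print("green",g.sum(),r)
tz=st["tool_pos"][2]*1000-45
tb=(abs(Y)<14)&(abs(Z-tz)<16)&(Z>tz)&(X>15)&(X<110)&(hsv[...,1]>90)&(hsv[...,0]>15)&(hsv[...,0]<35)
if tb.any():
    p=np.polyfit(X[tb],Y[tb],1); print("tube",tb.sum(),"Xmax",np.percentile(X[tb],[99,100]),"Yfit",p,"Ztop near/far",[np.percentile(Z[tb&(X>i)&(X<i+12)],90).round(1) if (tb&(X>i)&(X<i+12)).any() else None for i in (20,40,60,80)],"axis z exp",tz)
    print("tube end in cradle frame CX",np.percentile(CX[tb],99.5), "CY near/far",[np.median(CY[tb&(X>i)&(X<i+15)]).round(2) for i in (30,50,70)])
rv=(Z>46)&(Z<56)&(CX>28)&(CX<108)&(abs(CY)<30)
if rv.sum()>30: print("rearV",rv.sum(),"CY range",np.percentile(CY[rv],[1,99]),"CX",np.percentile(CX[rv],[1,99]),"Z",np.median(Z[rv]))
br=(Z>88)&(Z<98)&(CX>40)&(CX<75)&(abs(CY)<30)
if br.sum()>30: print("bridge CX",np.percentile(CX[br],[1,99]),"CY",np.percentile(CY[br],[1,99]))
E
python3 m.py w2.png
```

```text
tcp [0.5372 0.0545 0.2014] yaw 1.4875556463232862 [ 0.7359  0.6771 -0.0008  0.0003] F [ 0.1705  0.1585 -1.9995] 6.55
green 6461 ((513.7944946289062, 121.4625473022461), (215.52639770507812, 65.92811584472656), 85.07000732421875)
tube 9275 Xmax [94.3774 95.4921] Yfit [-0.0026  0.3609] Ztop near/far [np.float64(165.4), np.float64(165.4), np.float64(165.2), np.float64(165.3)] axis z exp 156.39827147863116
tube end in cradle frame CX 25.19902414937711 CY near/far [np.float64(-29.67), np.float64(-29.33), np.float64(-29.36)]
rearV 2034 CY range [-22.6402  20.9996] CX [33.4388 89.0232] Z 53.24720432585873
bridge CX [53.1915 69.4754] CY [-22.6297  20.9175]
```

View pics/w2.png

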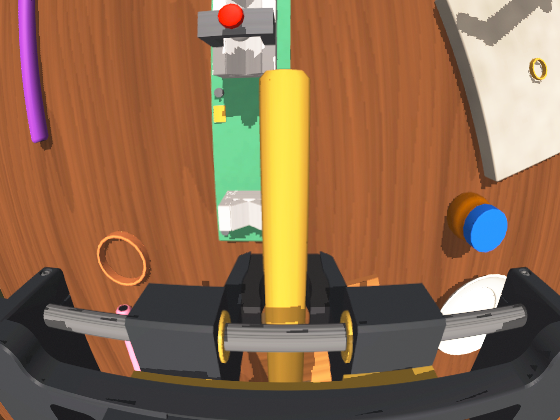

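The tube sits straight in the grip, with its end 95 mm ahead of the TCP. The cradle is at image left, with its groove from (240,215) to (245,60). I shift over the groove, lower to 25 mm above seat and re-measure.

{"op": "carry_out", "data": {"motion": [2.0, -2.8, 0, 0, 0, 0, 0, 0, 3, 0, 0, 0, 0, 0, 3, 0, 0, 0, 0, 0, 1.5, 0, 0, 0, 0, 0, 0, 0, 0, 0, 0, 0, 0, 0, 0, 0]}}

```text
clock: 7.35
tool_pos: [0.5117, 0.078, 0.1274]
eef_rot: [0.736, 0.677, 0.001, 0.0]
contact_force: [0.3, -0.8, -1.5]
opening: 0.22
```

```bash
cat >> m.py <<'E'
# V block edges in the tool frame: slope of side faces gives yaw error
for nm,lo,hi in (("rear",30,110),("front",-92,-60)):
    v=(Z>50)&(Z<55.5)&(CX>lo)&(CX<hi)&(abs(CY)<30)&(hsv[...,1]<60)
    if v.sum()<50: continue
    xs=np.arange(np.percentile(X[v],2),np.percentile(X[v],98),3); e=[]
    for x0 in xs:
        k=v&(abs(X-x0)<2)
        if k.sum()>8: e.append((x0,Y[k].min(),Y[k].max()))
    e=np.array(e); print(nm,v.sum(),"X",np.percentile(X[v],[1,99]),"Z",np.median(Z[v])); print(e.round(1)[::3])
vg=(Z>30)&(Z<52)&(CX>30)&(CX<60)&(abs(CY)<14)
E
python3 m.py w3.png
```

```text
tcp [0.5117 0.078  0.1274] yaw 1.488144519469081 [0.7357 0.6773 0.0006 0.0004] F [ 0.3021 -0.7863 -1.5216] 7.35
green 8023 ((515.568115234375, 140.51686096191406), (171.9249267578125, 66.10089874267578), 85.13630676269531)
tube 9311 Xmax [94.4543 95.6006] Yfit [-0.0033  0.454 ] Ztop near/far [np.float64(91.4), np.float64(91.5), np.float64(91.5), np.float64(91.5)] axis z exp 82.4445892671634
tube end in cradle frame CX 46.550233022085095 CY near/far [np.float64(-2.44), np.float64(-2.08), np.float64(-2.1)]
rearV 2897 CY range [-22.3622  21.0724] CX [33.7341 85.8153] Z 53.809308167313816
bridge CX [40.5528 69.4707] CY [-22.3171  20.888 ]
rear 2544 X [ 82.1293 134.2022] Z 53.91125432180986
[[ 82.5 -22.9  20.5]
 [ 91.5 -23.3  20.5]
 [100.5 -23.2  20.5]
 [130.5 -23.3  20.9]]
```

View pics/w3.png

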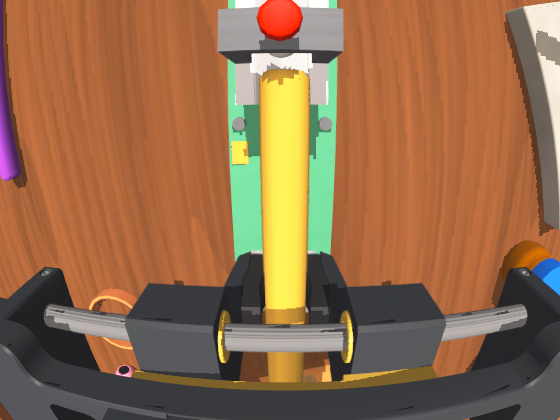

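The tube's axis is about 1.6 mm to the right of the groove, its angle is aligned, and its end is at cradle x ≈ 43 mm. I correct sideways and lower gently.

{"op": "carry_out", "data": {"motion": [0, -0.16, 1.0, 0, 0, 0, 0, 0, 0.9, 0, 0, 0, 0, 0, 0.4, 0, 0, 0, 0, 0, 0, 0, 0, 0, 0, 0, 0, 0, 0, 0]}}

```text
clock: 8.02
tool_pos: [0.5096, 0.0784, 0.1037]
eef_rot: [0.735, 0.678, 0.0, 0.0]
contact_force: [0.5, 0.4, -1.4]
opening: 0.22
```

{"op": "carry_out", "data": {"motion": [0, 0, 0.1, 0, 0, 0, 0, 0, 0.1, 0, 0, 0, 0, 0, 0.0, 0, 0, 0]}}

```text
clock: 8.4
tool_pos: [0.5099, 0.0784, 0.1022]
eef_rot: [0.736, 0.677, 0.0, 0.0]
contact_force: [0.4, 0.3, 3.6]
opening: 0.214
```

Contact came at the same height as in the rack. I open slightly to let the tube settle, then check.

{"op": "carry_out", "data": {"motion": [0, 0, 0, 0, 0, 0, 0, 0, 0, 0, 0, 0, 0, 0, 0, 0, 0, 0], "hand": 3.2}}

```text
clock: 8.78
tool_pos: [0.5095, 0.0783, 0.1016]
eef_rot: [0.735, 0.678, -0.0, -0.0]
contact_force: [0.5, 0.0, -0.0]
opening: 0.364
```

```bash
python3 m.py w4.png
```

```text
tcp [0.5095 0.0783 0.1016] yaw 1.488895097696174 [ 0.7355  0.6776 -0.0001 -0.    ] F [ 0.5129  0.0168 -0.036 ] 8.775
green 10138 ((514.115234375, 125.19316101074219), (126.30862426757812, 66.14547729492188), 85.12938690185547)
tube 9484 Xmax [94.5709 95.8079] Yfit [0.0016 0.7622] Ztop near/far [np.float64(66.4), np.float64(66.4), np.float64(66.3), np.float64(66.3)] axis z exp 56.611748009296065
tube end in cradle frame CX 46.75060486949157 CY near/far [np.float64(-0.49), np.float64(-0.46), np.float64(-0.45)]
rearV 4171 CY range [-22.2599  21.0031] CX [33.894  59.3858] Z 53.68184166189318
bridge CX [53.419  64.7723] CY [-22.326   20.9158]
rear 3580 X [ 82.1393 107.5409] Z 53.82627023044721
[[ 82.4 -20.8  23. ]
 [ 91.4 -21.1  23.2]
 [100.4 -21.   23.2]]
front 583 X [-24.3437 -14.8319] Z 53.900882182168495
[[-24.  -19.5  20.3]]
```

The tube is level and centred in the V to within about 0.3 mm. I re-centre the hand on it, grip lightly and slide forward.

{"op": "carry_out", "data": {"motion": [0, 0.08, 0, 0, 0, 0, 0, 0, 0, 0, 0, 0, 0, 0, 0, 0, 0, 0, 0, 0, 0, 0, 0, 0], "hand": 0.5, "grip_force": 12}}

```text
clock: 9.32
tool_pos: [0.51, 0.0783, 0.1016]
eef_rot: [0.735, 0.678, -0.0, -0.0]
contact_force: [-0.9, 1.2, -0.3]
opening: 0.22
```

{"op": "carry_out", "data": {"motion": [0.15, 0, 0, 0, 0, 0, 0.15, 0, 0, 0, 0, 0, 0.15, 0, 0, 0, 0, 0, 0.15, 0, 0, 0, 0, 0, 0.15, 0, 0, 0, 0, 0]}}

```text
clock: 9.95
tool_pos: [0.5107, 0.0857, 0.1017]
eef_rot: [0.735, 0.678, -0.0, -0.0]
contact_force: [-2.6, -1.7, 1.3]
opening: 0.216
```

{"op": "carry_out", "data": {"motion": [0.15, -0.03, 0, 0, 0, 0, 0.15, 0, 0, 0, 0, 0, 0.15, 0, 0, 0, 0, 0, 0.15, 0, 0, 0, 0, 0, 0.15, 0, 0, 0, 0, 0]}}

```text
clock: 10.58
tool_pos: [0.5111, 0.0919, 0.1016]
eef_rot: [0.736, 0.677, -0.001, 0.001]
contact_force: [-1.7, -5.8, 0.4]
opening: 0.221
```

{"op": "carry_out", "data": {"motion": [0.15, 0, 0, 0, 0, 0, 0.15, 0, 0, 0, 0, 0, 0.15, 0, 0, 0, 0, 0, 0.15, 0, 0, 0, 0, 0]}}

```text
clock: 11.08
tool_pos: [0.5113, 0.0932, 0.1016]
eef_rot: [0.737, 0.676, -0.004, 0.003]
contact_force: [-1.9, -14.2, 2.5]
opening: 0.22
```

```bash
python3 m.py w5.png
python3 - <<'E'
from h import *
a=cv2.imread("pics/w5.png"); s=snapshot("side"); b=s["frame"][...,::-1]
c=np.hstack([a[0:260,150:410],cv2.resize(b[150:250,220:320],(520,520),interpolation=2)[:260*2:1][:260] if 0 else cv2.resize(b[155:235,225:305],(260,260),interpolation=2)])
cv2.imwrite("pics/c5.png",cv2.resize(c,(800,400)))
E
```

```text
tcp [0.5113 0.0932 0.1016] yaw 1.4837993492617947 [ 0.7372  0.6757 -0.0045  0.0027] F [ -1.9216 -14.2104   2.4768] 11.075
green 7858 ((516.6932983398438, 154.34445190429688), (155.7236785888672, 66.21292114257812), 85.12540435791016)
tube 8499 Xmax [86.7335 87.3201] Yfit [-0.0033  0.3387] Ztop near/far [np.float64(66.3), np.float64(66.3), np.float64(66.3), np.float64(66.2)] axis z exp 56.60781106512627
tube end in cradle frame CX 53.799800072089624 CY near/far [np.float64(-0.74), np.float64(-0.53), np.float64(-0.61)]
rearV 5801 CY range [-22.3737  21.0213] CX [33.9343 92.1906] Z 53.85796012244852
bridge CX [53.7159 69.5642] CY [-22.3396  21.0027]
rear 5145 X [ 67.1653 124.9342] Z 53.94632090824888
[[ 67.5 -21.9  21.9]
 [ 76.5 -21.8  22. ]
 [ 85.5 -21.9  22.1]
 [112.5 -22.2  21.8]
 [121.5 -22.2  22.1]]
front 281 X [-51.2715 -44.8326] Z 54.25586539606089
[[-50.9 -21.4  22.2]]
```

View pics/c5.png

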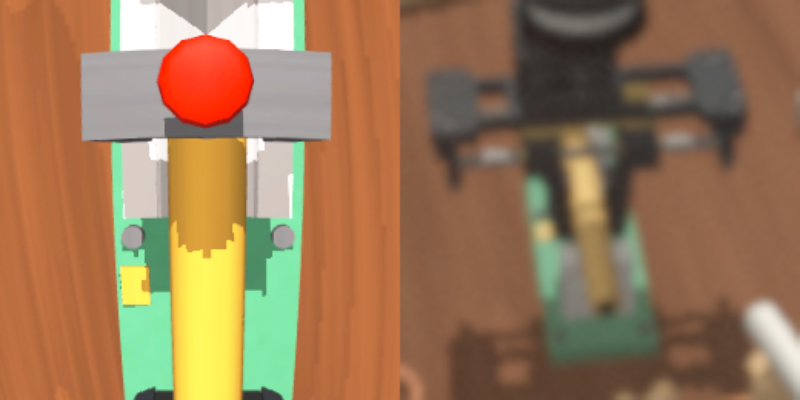

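The view shows the tube end at the plunger (200,140 in the crop), where its chamfer meets the ball. The stop is still at least 17 mm away, so I firm up the grip and push a little further.

{"op": "carry_out", "data": {"motion": [0, 0, 0, 0, 0, 0, 0, 0, 0, 0, 0, 0, 0.1, 0, 0, 0, 0, 0, 0.1, 0, 0, 0, 0, 0], "grip_force": 25}}

```text
clock: 11.68
tool_pos: [0.5115, 0.0956, 0.1016]
eef_rot: [0.737, 0.676, -0.004, 0.002]
contact_force: [-2.5, -10.2, 2.8]
opening: 0.217
```

{"op": "carry_out", "data": {"motion": [0.1, 0, 0, 0, 0, 0, 0.1, 0, 0, 0, 0, 0, 0, 0, 0, 0, 0, 0]}}

```text
clock: 12.05
tool_pos: [0.5118, 0.0993, 0.1016]
eef_rot: [0.737, 0.676, -0.003, 0.002]
contact_force: [-1.4, -9.4, 1.6]
opening: 0.217
```

{"op": "carry_out", "data": {"motion": [0.1, 0, 0, 0, 0, 0, 0.1, 0, 0, 0, 0, 0, 0.1, 0, 0, 0, 0, 0, 0, 0, 0, 0, 0, 0]}}

```text
clock: 12.55
tool_pos: [0.512, 0.1022, 0.1016]
eef_rot: [0.737, 0.676, -0.003, 0.002]
contact_force: [-2.8, -9.0, 2.4]
opening: 0.214
```

{"op": "carry_out", "data": {"motion": [0.1, 0, 0, 0, 0, 0, 0.1, 0, 0, 0, 0, 0, 0.1, 0, 0, 0, 0, 0, 0, 0, 0, 0, 0, 0]}}

```text
clock: 13.05
tool_pos: [0.5123, 0.1051, 0.1016]
eef_rot: [0.737, 0.676, -0.003, 0.002]
contact_force: [-1.6, -9.8, 1.4]
opening: 0.214
```

{"op": "carry_out", "data": {"motion": [0.1, -0.04, 0, 0, 0, 0, 0.1, 0, 0, 0, 0, 0, 0.1, 0, 0, 0, 0, 0, 0, 0, 0, 0, 0, 0]}}

```text
clock: 13.55
tool_pos: [0.5125, 0.1086, 0.1016]
eef_rot: [0.737, 0.676, -0.002, 0.002]
contact_force: [-0.5, -8.9, 1.2]
opening: 0.211
```

{"op": "carry_out", "data": {"motion": [0.1, 0, 0, 0, 0, 0, 0.1, 0, 0, 0, 0, 0, 0, 0, 0, 0, 0, 0]}}

```text
clock: 13.92
tool_pos: [0.5127, 0.1106, 0.1016]
eef_rot: [0.737, 0.676, -0.002, 0.002]
contact_force: [-2.7, -8.8, 2.1]
opening: 0.212
```

{"op": "carry_out", "data": {"motion": [0.1, 0, 0, 0, 0, 0, 0.1, 0, 0, 0, 0, 0, 0, 0, 0, 0, 0, 0]}}

```text
clock: 14.3
tool_pos: [0.5128, 0.1125, 0.1016]
eef_rot: [0.737, 0.676, -0.002, 0.002]
contact_force: [-2.1, -8.7, 1.4]
opening: 0.214
```

{"op": "carry_out", "data": {"motion": [0.1, 0, 0, 0, 0, 0, 0.1, 0, 0, 0, 0, 0, 0, 0, 0, 0, 0, 0]}}

```text
clock: 14.68
tool_pos: [0.513, 0.1145, 0.1016]
eef_rot: [0.737, 0.676, -0.002, 0.002]
contact_force: [-2.1, -9.0, 3.1]
opening: 0.212
```

{"op": "carry_out", "data": {"motion": [0.1, 0, 0, 0, 0, 0, 0.1, 0, 0, 0, 0, 0, 0, 0, 0, 0, 0, 0]}}

```text
clock: 15.05
tool_pos: [0.5132, 0.1164, 0.1016]
eef_rot: [0.737, 0.676, -0.002, 0.002]
contact_force: [-0.7, -8.9, 1.9]
opening: 0.213
```

{"op": "carry_out", "data": {"motion": [0.1, 0, 0, 0, 0, 0, 0.1, 0, 0, 0, 0, 0, 0, 0, 0, 0, 0, 0]}}

```text
clock: 15.42
tool_pos: [0.5133, 0.1183, 0.1016]
eef_rot: [0.737, 0.676, -0.003, 0.002]
contact_force: [-1.3, -9.9, 1.5]
opening: 0.212
```

{"op": "carry_out", "data": {"motion": [0.1, 0, 0, 0, 0, 0, 0.1, 0, 0, 0, 0, 0, 0, 0, 0, 0, 0, 0]}}

```text
clock: 15.8
tool_pos: [0.5135, 0.1203, 0.1016]
eef_rot: [0.737, 0.676, -0.002, 0.002]
contact_force: [-1.3, -9.4, 1.1]
opening: 0.213
```

{"op": "carry_out", "data": {"motion": [0.1, 0, 0, 0, 0, 0, 0.1, 0, 0, 0, 0, 0, 0, 0, 0, 0, 0, 0]}}

```text
clock: 16.18
tool_pos: [0.5137, 0.1223, 0.1016]
eef_rot: [0.737, 0.676, -0.003, 0.002]
contact_force: [-0.9, -9.2, 1.8]
opening: 0.216
```

{"op": "carry_out", "data": {"motion": [0.1, 0, 0, 0, 0, 0, 0.1, 0, 0, 0, 0, 0, 0, 0, 0, 0, 0, 0]}}

```text
clock: 16.55
tool_pos: [0.5138, 0.1243, 0.1016]
eef_rot: [0.737, 0.676, -0.003, 0.002]
contact_force: [-1.1, -9.1, 2.7]
opening: 0.215
```

```bash
python3 m.py w6.png | head -3; python3 -c "
import cv2;a=cv2.imread('pics/w6.png');cv2.imwrite('pics/c6.png',cv2.resize(a[0:220,160:400],(720,660),interpolation=2)[:600])"
```

```text
tcp [0.5138 0.1243 0.1016] yaw 1.4853705373329156 [ 0.7367  0.6763 -0.0025  0.0019] F [-1.115  -9.1345  2.707 ] 16.55
green 3844 ((514.6630249023438, 129.9051513671875), (231.7105712890625, 66.18296813964844), 85.18440246582031)
tube 6459 Xmax [105.3036 106.1902] Yfit [-0.001   0.3546] Ztop near/far [np.float64(66.3), np.float64(64.5), np.float64(65.9), np.float64(66.3)] axis z exp 56.64246579381961
  return _methods._mean(a, axis=axis, dtype=dtype,
  ret = ret.dtype.type(ret / rcount)
```

View pics/c6.png

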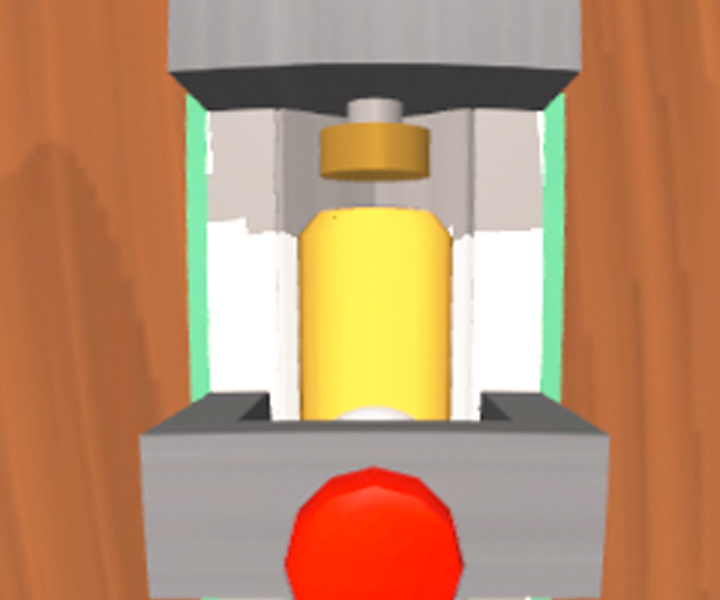

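The crop shows the tube end (y≈207) about 4 mm short of the brass stop's face (y≈178). The tube is centred and under the ball. I advance in finer steps.

{"op": "carry_out", "data": {"motion": [0.1, 0, 0, 0, 0, 0, 0.1, 0, 0, 0, 0, 0, 0, 0, 0, 0, 0, 0]}}

```text
clock: 16.98
tool_pos: [0.514, 0.1262, 0.1016]
eef_rot: [0.737, 0.676, -0.003, 0.002]
contact_force: [-1.7, -10.1, 1.4]
opening: 0.213
```

{"op": "carry_out", "data": {"motion": [0.05, 0, 0, 0, 0, 0, 0.05, 0, 0, 0, 0, 0, 0, 0, 0, 0, 0, 0]}}

```text
clock: 17.35
tool_pos: [0.5141, 0.127, 0.1016]
eef_rot: [0.737, 0.676, -0.003, 0.002]
contact_force: [-1.2, -9.7, 1.8]
opening: 0.209
```

{"op": "carry_out", "data": {"motion": [0.05, 0, 0, 0, 0, 0, 0.05, 0, 0, 0, 0, 0, 0, 0, 0, 0, 0, 0]}}

```text
clock: 17.73
tool_pos: [0.5142, 0.1279, 0.1016]
eef_rot: [0.737, 0.676, -0.003, 0.002]
contact_force: [-1.4, -9.9, 2.0]
opening: 0.213
```

{"op": "carry_out", "data": {"motion": [0.05, 0, 0, 0, 0, 0, 0.05, 0, 0, 0, 0, 0, 0, 0, 0, 0, 0, 0]}}

```text
clock: 18.1
tool_pos: [0.5142, 0.1289, 0.1016]
eef_rot: [0.737, 0.676, -0.003, 0.002]
contact_force: [-1.6, -10.4, 1.5]
opening: 0.212
```

{"op": "carry_out", "data": {"motion": [0.05, 0, 0, 0, 0, 0, 0.05, 0, 0, 0, 0, 0, 0, 0, 0, 0, 0, 0]}}

```text
clock: 18.48
tool_pos: [0.5143, 0.1293, 0.1016]
eef_rot: [0.737, 0.676, -0.003, 0.002]
contact_force: [-0.9, -10.2, 3.3]
opening: 0.216
```

{"op": "carry_out", "data": {"motion": [0.05, 0, 0, 0, 0, 0, 0.05, 0, 0, 0, 0, 0, 0, 0, 0, 0, 0, 0]}}

```text
clock: 18.85
tool_pos: [0.5143, 0.1294, 0.1016]
eef_rot: [0.737, 0.676, -0.004, 0.003]
contact_force: [-1.0, -12.7, 4.2]
opening: 0.211
```

The force has risen to 12.7 N with no further motion, so this is the stop. I add a touch and hold.

{"op": "carry_out", "data": {"motion": [0.04, 0, 0, 0, 0, 0, 0, 0, 0, 0, 0, 0, 0, 0, 0, 0, 0, 0, 0, 0, 0, 0, 0, 0, 0, 0, 0, 0, 0, 0, 0, 0, 0, 0, 0, 0, 0, 0, 0, 0, 0, 0, 0, 0, 0, 0, 0, 0]}}

```text
clock: 19.85
tool_pos: [0.5143, 0.1294, 0.1016]
eef_rot: [0.737, 0.676, -0.004, 0.003]
contact_force: [-0.6, -12.9, 3.1]
opening: 0.214
```

{"op": "carry_out", "data": {"motion": [0, 0, 0, 0, 0, 0, 0, 0, 0, 0, 0, 0, 0, 0, 0, 0, 0, 0, 0, 0, 0, 0, 0, 0]}}

```text
clock: 20.35
tool_pos: [0.5143, 0.1294, 0.1016]
eef_rot: [0.737, 0.676, -0.004, 0.003]
contact_force: [-0.5, -12.6, 2.6]
opening: 0.215
```

```bash
python3 m.py w7.png 2>/dev/null| sed -n '1,3p'; python3 -c "
import cv2;a=cv2.imread('pics/w7.png');cv2.imwrite('pics/c7.png',cv2.resize(a[0:220,160:400],(720,660),interpolation=2)[:600])"
```

```text
tcp [0.5143 0.1294 0.1016] yaw 1.4838392380951635 [ 0.7372  0.6757 -0.0042  0.0029] F [ -0.4927 -12.5558   2.6047] 20.35
green 3217 ((514.55810546875, 128.58399963378906), (229.87762451171875, 66.14212036132812), 85.1761245727539)
tube 6214 Xmax [100.1886 100.8671] Yfit [-0.0033  0.3976] Ztop near/far [np.float64(66.2), None, np.float64(66.1), np.float64(66.2)] axis z exp 56.59189052283334
```

View pics/c7.png

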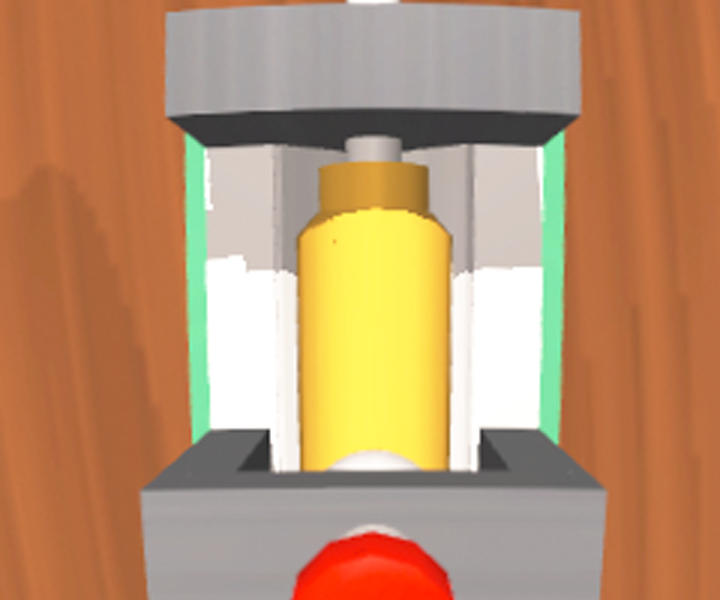

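The tube face now meets the stop disc (y≈205), and the same length of screw shows as before (about 26 px), so the stop hasn't shifted. Stop force is about 3 N above sliding friction. I press slightly firmer, with the total still under 18 N, hold for over a second, then release.

{"op": "carry_out", "data": {"motion": [0.06, 0, 0, 0, 0, 0, 0, 0, 0, 0, 0, 0, 0, 0, 0, 0, 0, 0, 0, 0, 0, 0, 0, 0, 0, 0, 0, 0, 0, 0, 0, 0, 0, 0, 0, 0, 0, 0, 0, 0, 0, 0, 0, 0, 0, 0, 0, 0]}}

```text
clock: 21.4
tool_pos: [0.5143, 0.1295, 0.1016]
eef_rot: [0.737, 0.676, -0.005, 0.003]
contact_force: [-1.5, -13.4, 3.1]
opening: 0.211
```

{"op": "carry_out", "data": {"motion": [0, 0, 0, 0, 0, 0, 0, 0, 0, 0, 0, 0, 0, 0, 0, 0, 0, 0, 0, 0, 0, 0, 0, 0]}}

```text
clock: 21.9
tool_pos: [0.5143, 0.1295, 0.1016]
eef_rot: [0.737, 0.676, -0.005, 0.003]
contact_force: [-0.3, -14.0, 4.2]
opening: 0.212
```

{"op": "carry_out", "data": {"motion": [0, 0, 0, 0, 0, 0, 0, 0, 0, 0, 0, 0, 0, 0, 0, 0, 0, 0], "hand": 3.6}}

```text
clock: 22.28
tool_pos: [0.5149, 0.1377, 0.1019]
eef_rot: [0.735, 0.678, 0.001, -0.0]
contact_force: [-1.0, 0.9, 0.3]
opening: 0.412
```

{"op": "carry_out", "data": {"motion": [-0.8, 0, 0, 0, 0, 0, 0, 0, -2, 0, 0, 0, 0, 0, -3, 0, 0, 0, 0, 0, -3, 0, 0, 0, 0, 0, -2, 0, 0, 0, 0, 0, 0, 0, 0, 0]}}

```text
clock: 23.02
tool_pos: [0.5145, 0.128, 0.2028]
eef_rot: [0.736, 0.677, 0.001, 0.001]
contact_force: [0.6, 0.2, -0.2]
opening: 0.411
```

Run:
```python
from h import *
np.set_printoptions(suppress=True,precision=4)
st=monitor.get_state(); s=snapshot("wrist"); W=wcloud(s,st); save("w8.png",s["frame"]); print(st["clock"],st["contact_force"])
C=np.array([.5148,.129]); b=1.4865; D=W[...,:2]-C
X=(D@np.array([np.cos(b),np.sin(b)]))*1000; Y=(D@np.array([-np.sin(b),np.cos(b)]))*1000; Z=W[...,2]*1000
h=cv2.cvtColor(s["frame"],cv2.COLOR_RGB2HSV)
t=(h[...,0]>15)&(h[...,0]<35)&(h[...,1]>90)&(abs(Y)<13)&(Z>57)&(Z<80)
for lo in range(-110,100,20):
    k=t&(X>lo)&(X<lo+20)
    if k.sum()>40: print(lo,k.sum(),"Ztop",np.percentile(Z[k],90).round(1),"Y",((Y[k].min()+Y[k].max())/2).round(2))
k=(Z>46)&(Z<56)&(abs(Y)<30)&(X>28)&(X<100)&(h[...,1]<60); print("V Z",np.median(Z[k]),np.percentile(X[k],1),np.percentile(Y[k],[1,99]))
a=s["frame"][...,::-1]; cv2.imwrite("pics/c8.png",cv2.resize(a[0:300,130:430],(600,600),interpolation=2))
```

```text
23.025 [ 0.6259  0.1626 -0.2396]
-110 43 Ztop 66.4 Y 0.58
-90 435 Ztop 66.4 Y 0.11
-70 474 Ztop 66.3 Y 0.47
-50 542 Ztop 66.4 Y 0.24
-30 582 Ztop 66.4 Y 0.16
-10 663 Ztop 66.5 Y 0.53
10 705 Ztop 66.4 Y 0.22
30 549 Ztop 66.3 Y 0.22
50 184 Ztop 66.5 Y 0.61
70 816 Ztop 66.2 Y 0.28
90 362 Ztop 65.4 Y 0.29
V Z 53.991554744479394 31.435827502287022 [-21.4709  22.0532]
```

View pics/c8.png

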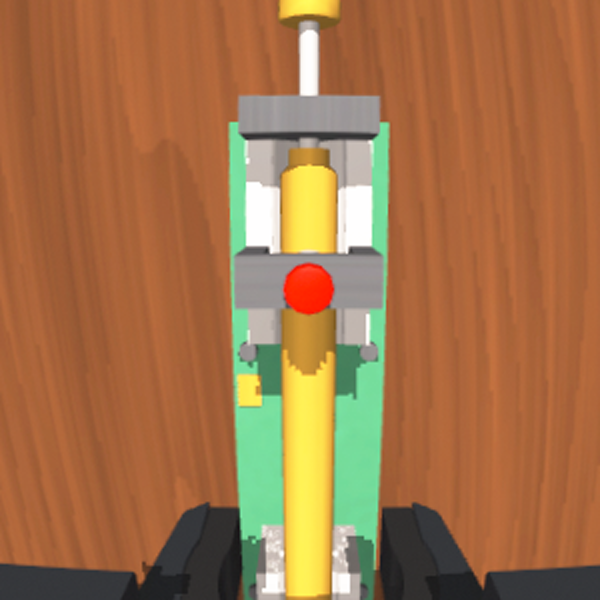

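```bash
python3 -c "
import cv2;a=cv2.imread('pics/w8.png');cv2.imwrite('pics/c9.png',cv2.resize(a[45:130,245:325],(640,680),interpolation=2)[:600])"
```

```text
(no output)
```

View pics/c9.png

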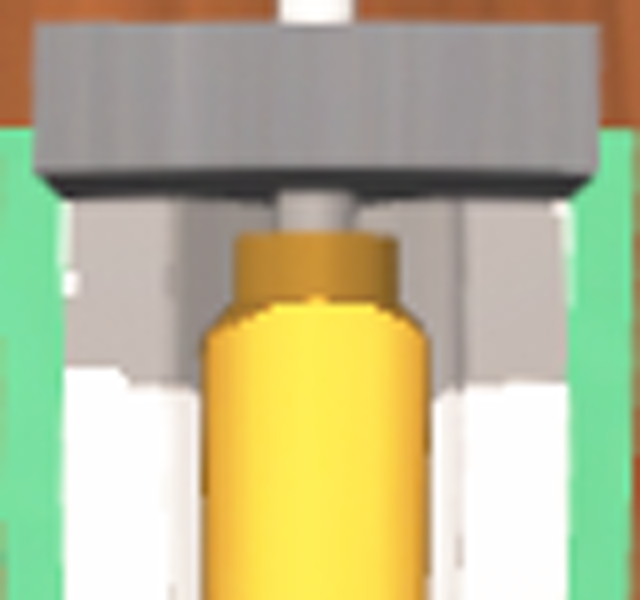

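The tube end meets the disc (y≈300) with no gap, and the hand is clear, so I hand in.

```bash
python3 -c "
from plant import workorder; print(workorder.finish_job())"
```

```text
the job is handed in; nothing more can be done
None
```

The brass tube is lying in both Vs of the green cradle, under the spring plunger and against the brass length stop. I handed the job in at about 23 s on the robot's clock, with the hand well clear.

**Slide and stop:** Sliding took about 9–10 N, with a peak of about 14 N as the tube's end went under the plunger. That is a bit above the quoted 1–8 N, probably because the gripping fingers also pressed on the tube. At the stop the tool stopped moving and the force rose to about 13–14 N, so roughly 3–4 N was on the stop itself. I held that for about 3 s in all, below the stop's 18 N limit. I inferred the force on the stop by difference; it was not measured directly.

**Last checks:**
- **Seating:** the tube is level along its whole length (top at 66.2–66.5 mm, apart from 65.4 mm at the chamfered end). Those heights read about 1 mm high, as do the V-blocks'.
- **Alignment:** the tube is centred over the groove to within about 0.5 mm.
- **Contact:** the final close-up shows no gap between the tube and the stop. The stop's screw showed the same length before and after contact, so the stop had not shifted.
- **Other things:** I did not touch the silver tube or anything else on the bench, but I took no last overview picture of them.

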